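# Rock the seesaw gate of a stone sorter over and feed the other chute

## Robot

A 6-joint arm with a two-finger parallel gripper is mounted at the origin on the work surface. World frame = base frame: x ahead of the robot, y to its left, z up, the work surface at z = 0. Lengths are in m, angles in rad, forces in N, time in s.
With the tool pointing down it reaches from about 0.375 to 0.9 m from the base axis. Payload 3.1 kg.
Tool frame: the origin (TCP) lies at the very end of the fingers, on their centre line; the grasp point (between the pads) lies 19 mm behind it; x points along the fingers, z is the direction in which the jaws open and shut, and the axes are right-handed (so a half turn about x gives the same grasp; the last joint's range is limited). The gripper opens to 85 mm and grips with 20 to 120 N. Pads are 22 mm wide; open, the fingers measure 114 mm over their backs; the gripper's body (76 mm by 85 mm) begins 54 mm behind the grasp point. The pads swing forward as they close: fully open they stand 13 mm farther back than shut.
Start: joints at [-1.484, 0.527, 1.433, -0, 1.181, -0.178], TCP at [0.164, -0.603, 0.231] pointing down, gripper open.
Joint ranges: [-3.08, 3.08], [-0.75, 2.2], [0.22, 2.44], [-1.43, 4.57], [0, 2.65], [-2.85, 2.85]. Speed limits (rad/s): [2.79, 2.79, 3.14, 3.14, 3.14, 3.14].

## Interface

Orientations are given as a unit quaternion [x, y, z, w].
In Python, from station import manip, viewer, job gives the robot as it stands.
- The arm moves only by the tool move_arm, never from a script. Its argument "deltas" is one flat list of numbers, 7 for each row, row after row: the finger opening in mm, from 0 to 85.4, then the shift along the tool's x, y, z in mm, then the turn, a rotation vector about the tool's x, y, z in degrees. In form: [jaw, tx, ty, tz, rx, ry, rz, jaw, tx, ty, tz, rx, ry, rz, ...]. A call has 1 to 10 rows; each row shifts and turns the commanded pose from where the row before left it, along the tool's axes as they then stand; what a row does not reach is not made up. A row lasts 1/10 s, in which the tool goes at most 50 mm and 8.59 degrees, less where a joint would pass 70% of its speed; a pose out of reach is approached as far as the arm can. A call is refused whole if a number of a shift passes 50 or a number of a turn 8.59, either way. A call with a gripper value outside its range is refused whole. The fingers move at their own pace and stop on an object; "force" is the grip in N (left out, the last holds). Time passes only in rows, so rows that do not move let the fingers close. It gives the time, the measured TCP pose, the force and the opening at its end, in the units of the state.
- manip.sense(): the state, without advancing time (a new reading comes with each control period).
- viewer.snapshot(name): name is "side" or "top" or "wrist"; returns a dict with "image" (400x640x3 uint8, red, green, blue), "depth" (400x640 float32, m along the optical axis (not along the pixel's ray), 0 where there is no reading), "fovy" (degrees; the focal length in pixels is half the picture's height over the tangent of half this angle, whatever the lens; pixels are square), "cx", "cy" (the principal point, pixels), "R" (3x3) and "t" (3): a world point X has camera coordinates R X + t. Camera axes: x right, y down, z forward; pixel columns grow to the right and rows downward; lengths in m; the calibration is good to about 2 mm. A picture is of the moment at which its call begins.
- job.sign_off(): hands the job in, once; it reports no verdict.
The state is a dict: "t": time; "q": joint angles; "qd": joint speeds; "tau": joint torques, N m; "tcp_pos": TCP position; "tool_rot": TCP orientation; "force": force on the tool from outside, world axes, zero at the start; "ft_torque": the same for the moment, N m; "finger_gap": opening from 0.0 (shut) to 1.0 (fully open).
Only numpy, scipy, OpenCV 4.12 (cv2) and the standard library are available. Lean on these libraries where they do the work, as an engineer would, in place of code of your own. Each camera call takes 0.05 s, during which the arm holds its last target.

## Task

The stone-sorting stand is set to feed its left-hand pan (left and right as the robot sees them). Using only the outside of the fingers, first press down the raised (right-hand) end of the seesaw gate so that it rocks over its pivot and rests leaning to the right; then push the black peg of the sliding stop sideways to the left, all the way open, so that the four waiting stone balls roll down the right-hand chute into the right-hand pan. Do not touch or lift the stones, let none of them go anywhere else, and leave the other things on the bench where they are.

Things in the scene. Friction and masses are not known exactly. Their poses are not given: they have to be found in the camera images.
- stand: fixed sorting stand; origin on the bench top under the gate's pivot, x away from the robot up the feed lane, y left along gate and chutes, z up (yaw up to 23 deg). The feed lane (30 mm wide inside, 155 mm long) slopes down from +x to over the gate's middle; wall tops 160 mm high at the stop, 180 at the far end. Left and right a chute (under 100 mm high) leads down to a white pan 114 x 124 mm
- gate (a joint): seesaw gate, a bare steel trough 200 mm long running left-right, on a pivot along the stand's x, 75 mm above the bench. 0 = level, -0.22 rad = left end down (feeds the left pan; starts so), +0.22 = right end down (feeds the right pan). Top-heavy: once past level it falls to that side by itself and stays; about 1 N on a paddle moves it
- paddle_right (a point): centre of the upper face of the right-hand press paddle, a flat steel plate 46 (x) x 40 (y) x 3 mm on the gate's top front edge at its right end, sticking out towards the robot. Moves with the gate: 43 mm nearer the robot than the pivot, 85 mm right of and 74 mm above it when level; about 166 mm above the bench when raised, 129 mm when fully down
- paddle_left (a point): the same on the left-hand paddle (85 mm to the left of the pivot); starts low
- stop (a joint): the sliding stop, a thin steel blade across the feed lane 50 mm beyond the pivot axis, with a black upright peg on top. 0 = lane closed, 0.05 m = fully open (against its end); it slides along the stand's +y (to the left) with about 1 N of friction and stays where it is left
- stop_peg (a point): point on the axis of the stop's black peg, 203 mm above the bench. The peg is a 16 mm thick upright cylinder from 173 to 223 mm above the bench and moves with the stop. Push its right-hand side towards the left; the stones and the lane below it reach up to about 165 mm there
- pan_right (a point): middle of the inner floor of the right-hand pan, 4 mm above the bench (inside 106 x 116 mm; the outer wall is 80 mm high, the others 40 to 50 mm); axes as the stand's
- pan_left (a point): the same of the left-hand pan, which must get no stones
- stone1_center (a point): centre of stone ball 1 of 4, a polished stone sphere of 24 mm diameter, 19 g; it starts in the feed lane behind the closed stop
- stone2_center (a point): centre of stone ball 2 of 4, a polished stone sphere of 24 mm diameter, 19 g; it starts in the feed lane behind the closed stop
- stone3_center (a point): centre of stone ball 3 of 4, a polished stone sphere of 24 mm diameter, 19 g; it starts in the feed lane behind the closed stop
- stone4_center (a point): centre of stone ball 4 of 4, a polished stone sphere of 24 mm diameter, 19 g; it starts in the feed lane behind the closed stop
- gembox1: bystander: round display box, 38 mm across, 18 mm high, right or left of the feed lane; origin under its centre
- gembox2: bystander: another such round display box
- graver: bystander: graver with a bulb handle lying in front of the stand, 115 mm long, 29 mm high
- file: bystander: file with a wooden handle lying in front of the stand, 195 mm long, 18 mm high
- tweezers: bystander: steel tweezers lying front left, 120 mm long
- jar: bystander: amber jar, 50 mm across, 70 mm high, behind the left chute
- loupe: bystander: small loupe, 20 mm high, behind the right chute

How it is judged:
On the way, in this order (a step that is already met when the one before it is completed fails the run):
1. the gate is rocked over and rests with its right end down, the stop still closed (value of joint gate above 0.19 rad and value of joint stop below 0.015 m), for 0.2 s.
2. the stop is pushed open (value of joint stop above 0.04 m), for 0.1 s.
At the end, for the whole second after the job is handed in: all four stones lie at rest on the floor of the right-hand pan (within its walls, centres less than 40 mm above its floor, slower than 50 mm/s), the gate leans right (joint above 0.19 rad) and the stop is open (at least 40 of its 50 mm) (x of stone1_center in the frame of pan_right between -0.055 and 0.055 m and y of stone1_center in the frame of pan_right between -0.062 and 0.062 m and z of stone1_center in the frame of pan_right between 0 and 0.04 m and x of stone2_center in the frame of pan_right between -0.055 and 0.055 m and y of stone2_center in the frame of pan_right between -0.062 and 0.062 m and z of stone2_center in the frame of pan_right between 0 and 0.04 m and x of stone3_center in the frame of pan_right between -0.055 and 0.055 m and y of stone3_center in the frame of pan_right between -0.062 and 0.062 m and z of stone3_center in the frame of pan_right between 0 and 0.04 m and x of stone4_center in the frame of pan_right between -0.055 and 0.055 m and y of stone4_center in the frame of pan_right between -0.062 and 0.062 m and z of stone4_center in the frame of pan_right between 0 and 0.04 m and linear speed of each of stone1, stone2, stone3, stone4 below 0.05 m/s and value of joint gate above 0.19 rad and value of joint stop above 0.04 m); the robot touches nothing.
It fails at once if a stone goes to the left: past the left end of the gate (y of any of stone1_center, stone2_center, stone3_center, stone4_center in the frame of stand above 0.115 m).
It fails at once if a stone is lifted or carried (more than 22 mm above the highest resting one) (height (world z) of any of stone1_center, stone2_center, stone3_center, stone4_center above 0.188 m).
It fails at once if a stone is touched by the robot (contact force between any of the arm, the fingers and stone1 above 0.3 N or contact force between any of the arm, the fingers and stone2 above 0.3 N or contact force between any of the arm, the fingers and stone3 above 0.3 N or contact force between any of the arm, the fingers and stone4 above 0.3 N).
It fails at once if another thing on the bench is moved by more than 30 mm (distance of any of gembox1, gembox2, graver, file, tweezers, jar, loupe from where it was at the start of the episode above 0.03 m).
It also fails if it takes over 42 s, if anything falls off the work surface, if the arm or the gripper's body presses on something with over 40 N, if the wrist force passes 120 N, or if a joint passes its speed limit or range.

## Working session

There is one attempt and no reset: what is moved stays moved. The work goes in short steps, Python scripts to look and compute and a tool call to move; the robot and the scene stay as the last step left them, time stands still between calls to the robot, and variables do not carry over. Pictures are saved under pics/ and viewed, and the job is handed in when it is done.

Besides the shell and the picture viewer there is one more tool, called after "Call:" by a JSON object that holds its "name" and its "arguments", one argument or row to a line. move_arm: Moves the arm, as the interface text tells. Its arguments: {"type":"object","properties":{"deltas":{"type":"array"},"force":{"type":"number"}},"required":["deltas"]}

```bash
mkdir -p pics; cat > h.py <<'E'
import numpy as np,cv2,pickle
from station import manip,viewer,job
def snap(n,f):
    s=viewer.snapshot(n); cv2.imwrite('pics/'+f+'.png',s['image'][:,:,::-1]); pickle.dump(s,open(f+'.pkl','wb')); return s
def cloud(s):
    h,w=s['depth'].shape; f=h/2/np.tan(np.radians(s['fovy'])/2)
    v,u=np.mgrid[:h,:w]; d=s['depth']
    P=np.stack([(u-s['cx'])/f*d,(v-s['cy'])/f*d,d],-1)
    return (P-s['t'])@s['R']
def ray(s,u,v,z):
    f=s['depth'].shape[0]/2/np.tan(np.radians(s['fovy'])/2)
    c=-s['R'].T@s['t']; r=s['R'].T@np.array([(u-s['cx'])/f,(v-s['cy'])/f,1]); return c+r*(z-c[2])/r[2]
E
python3 - <<'E'
from h import *
print(manip.sense())
for n in ('top','side','wrist'):
    s=snap(n,n+'0'); print(n,s['fovy'],-s['R'].T@s['t'],s['R'][2])
E
```

```text
{'t': 0.0, 'q': array([-1.48352841e+00,  5.28418736e-01,  1.43391962e+00, -8.83550992e-06,
        1.18138323e+00, -1.78527232e-01]), 'qd': array([ 0.00070205,  0.00056965, -0.00147656,  0.00080258, -0.00021859,
        0.00085945]), 'tau': array([ 3.52629286e-04, -4.42348945e+01, -1.78025758e+01, -2.88410783e-04,
        8.61384789e-03, -5.70575139e-06]), 'tcp_pos': array([ 0.1641188 , -0.60232194,  0.23035724]), 'tool_rot': array([ 0.42989052,  0.56235435, -0.4287825 ,  0.56133528]), 'force': array([ 0.1653931 , -0.64055949, -0.22271931]), 'ft_torque': array([-0.02176949,  0.03053033, -0.04489244]), 'finger_gap': 1.001246714652129}
top 56.74455457296851 [0.5264933  0.03534861 0.91751699] [ 0.09071508  0.0022732  -0.99587429]
side 51.43506670423525 [0.45953449 0.82418012 0.87539931] [ 0.09999278 -0.72385931 -0.68266327]
wrist 71.78270531646076 [ 0.22902102 -0.58590773  0.37295527] [-0.25689763 -0.06813693 -0.9640337 ]
```

View pics/top0.png

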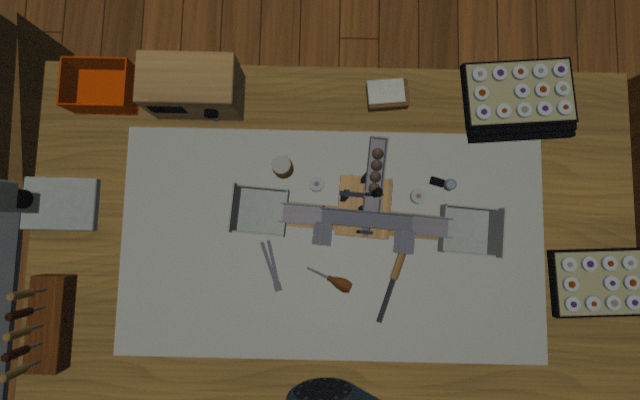

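View pics/side0.png

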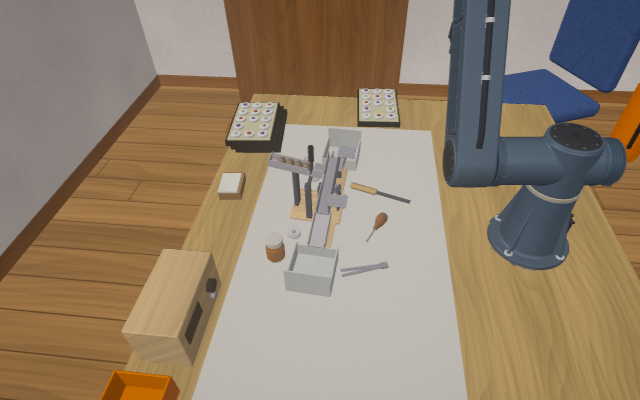

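The top view shows the stand near (365,215), the right paddle at about (404,241) and the stones in the lane at (376,170). Next I'll zoom in and use the depth.

```bash
python3 - <<'E'
from h import *
s=pickle.load(open('top0.pkl','rb')); im=cv2.imread('pics/top0.png')
cv2.imwrite('pics/topz.png',cv2.resize(im[125:265,270:460],None,fx=4,fy=4,interpolation=2))
s2=pickle.load(open('side0.pkl','rb')); i2=cv2.imread('pics/side0.png')
cv2.imwrite('pics/sidez.png',cv2.resize(i2[125:275,250:400],None,fx=4,fy=4,interpolation=2))
C=cloud(s)
for (u,v) in [(404,241),(322,233),(377,192),(345,195),(376,153),(375,165),(375,177),(374,188),(470,230),(262,210)]:
    print(u,v,C[v,u].round(4))
# high points
for n,ss in (('top',s),('side',s2)):
    C=cloud(ss); m=(C[...,2]>.185)&(C[...,2]<.235)&(C[...,0]>.4)&(abs(C[...,1])<.3)&(ss['depth']>0)
    k,l,st,ce=cv2.connectedComponentsWithStats(m.astype(np.uint8))
    for i in range(1,k):
        if st[i,4]>3: print(n,st[i],C[l==i].mean(0).round(4),C[l==i].min(0).round(4),C[l==i].max(0).round(4))
E
```

```text
404 241 [ 0.5098 -0.1395  0.1664]
322 233 [0.522  0.0256 0.1281]
377 192 [ 0.602  -0.0756  0.2211]
345 195 [ 0.6033 -0.0214  0.1358]
376 153 [ 0.6871 -0.0806  0.1734]
375 165 [ 0.663  -0.0794  0.1691]
375 177 [ 0.6392 -0.0805  0.1631]
374 188 [ 0.6167 -0.0791  0.1603]
470 230 [ 5.367e-01 -3.410e-01 -1.000e-04]
262 210 [0.5746 0.1735 0.0026]
top [372 188  11  10  78] [ 0.6019 -0.0765  0.2152] [ 0.5954 -0.0854  0.1852] [ 0.6097 -0.0704  0.2251]
side [308 145   6  14  75] [ 0.6048 -0.071   0.2062] [ 0.5978 -0.0849  0.1852] [ 0.6125 -0.0648  0.2236]
```

View pics/topz.png

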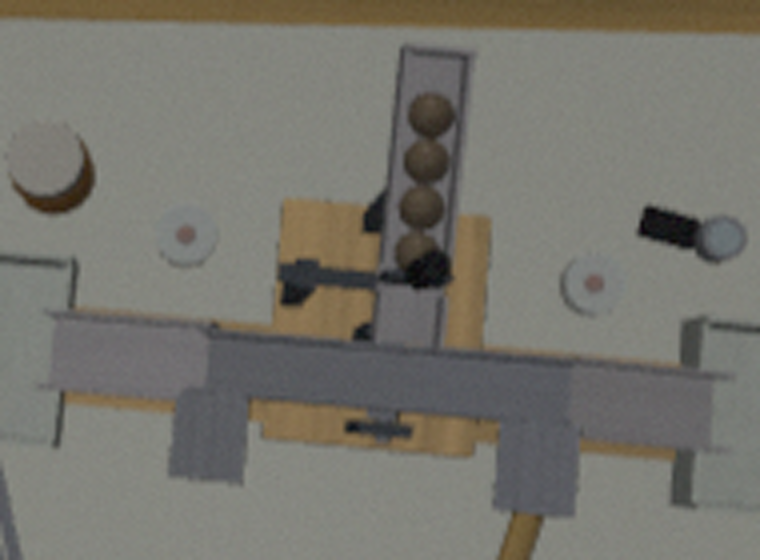

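View pics/sidez.png

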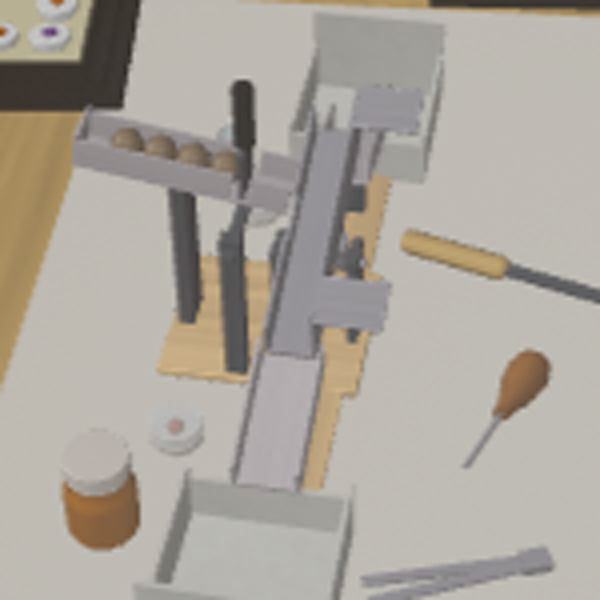

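```bash
cat >> h.py <<'E'
from scipy.spatial.transform import Rotation as Ro
def st():
    m=manip.sense(); R=Ro.from_quat(m['tool_rot']).as_matrix()
    print('t %.2f tcp'%m['t'],m['tcp_pos'].round(4),'F',m['force'].round(2),'gap %.2f'%m['finger_gap'],'q',m['q'].round(2)); return m,R
E
python3 - <<'E'
from h import *
s=pickle.load(open('top0.pkl','rb')); C=cloud(s)
def cent(z0,z1,x0,x1,y0,y1):
    m=(C[...,2]>z0)&(C[...,2]<z1)&(C[...,0]>x0)&(C[...,0]<x1)&(C[...,1]>y0)&(C[...,1]<y1)
    P=C[m]; r=cv2.minAreaRect((P[:,:2]*1000).astype(np.float32)); print(len(P),P.mean(0).round(4),r); return P.mean(0)
r=cent(.15,.18,.47,.531,-.2,-.1); l=cent(.115,.14,.47,.545,-.02,.07)
d=(l-r)[:2]; d/=np.linalg.norm(d); print('yaw',np.degrees(np.arctan2(-d[0],d[1])))
m,R=st(); print(R.round(3))
E
```

```text
466 [ 0.5076 -0.1397  0.1651] ((508.0853271484375, -139.5238494873047), (39.160369873046875, 46.8284797668457), 84.75760650634766)
435 [0.5212 0.0241 0.1283] ((520.17822265625, 14.368257522583008), (61.617950439453125, 48.744056701660156), 85.6544418334961)
yaw -4.755502994889122
t 0.15 tcp [ 0.1642 -0.6025  0.2305] F [1.05 0.25 0.71] gap 1.00 q [-1.48  0.53  1.43 -0.    1.18 -0.18]
[[-0.     0.965  0.263]
 [ 0.002  0.263 -0.965]
 [-1.     0.    -0.002]]
```

Call:
{"name": "move_arm", "arguments": {
  "deltas": [0,0,0,0,6.7,0,0,0,0,0,0,6.7,0,0,0,0,0,0,6.6,0,0,0,0,20,-30,0,0,0,0,0,20,-30,0,0,0,0,0,20,-30,0,0,0,0,0,20,-30,0,0,0,0,0,20,-30,0,0,0,0,0,20,-30,0,0,0,0,0,20,-30,0,0,0],
  "force": 40
}}

```text
t: 1.15
tcp_pos: [0.3218, -0.404, 0.2312]
tool_rot: [0.521, 0.479, -0.52, 0.479]
force: [0.3, 0.1, 0.1]
finger_gap: -0.002
```

Call:
{"name": "move_arm", "arguments": {
  "deltas": [0,0,20,-30,0,0,0,0,0,20,-30,0,0,0,0,0,20,-30,0,0,0,0,0,20,-30,0,0,0,0,0,20,-30,0,0,0,0,0,20,-30,0,0,0,0,0,20,-30,0,0,0,0,0,10,-30,0,0,0,0,0,0,-20,0,0,0,0,0,0,0,0,0,0]
}}

```text
t: 2.15
tcp_pos: [0.4919, -0.156, 0.2309]
tool_rot: [-0.519, -0.481, 0.52, -0.479]
force: [-1.1, -0.6, -0.8]
finger_gap: -0.0
```

```bash
cat > pr.py <<'E'
from h import *
import sys
m,R=st()
if len(sys.argv)>3:
    T=np.array(list(map(float,sys.argv[1:4]))); print('tool delta mm',(R.T@(T-m['tcp_pos'])*1000).round(1)); print(R.round(3))
E
python3 pr.py 0.5018 -0.147 0.185
```

```text
t 2.15 tcp [ 0.4919 -0.156   0.2309] F [-1.05 -0.64 -0.76] gap -0.00 q [-0.52  0.38  1.7   0.    1.06  1.13]
tool delta mm [45.9  9.2 -9.7]
[[-0.002  0.997 -0.079]
 [ 0.002 -0.079 -0.997]
 [-1.    -0.002 -0.001]]
```

Call:
{"name": "move_arm", "arguments": {
  "deltas": [0,15,5,-5,0,0,0,0,16,4,-5,0,0,0,0,15,0,0,0,0,0,0,0,0,0,0,0,0,0,0,0,0,0,0,0]
}}

```text
t: 2.65
tcp_pos: [0.5019, -0.1503, 0.1853]
tool_rot: [-0.52, -0.479, 0.521, -0.478]
force: [-0.6, -1.1, -0.4]
finger_gap: -0.001
```

```bash
python3 - <<'E'
from h import *
st()
for n,b in (('side',(120,280,250,450)),('top',(125,275,270,470))):
    s=snap(n,n+'1'); i=cv2.imread(f'pics/{n}1.png')[b[0]:b[1],b[2]:b[3]]
    cv2.imwrite(f'pics/{n}1z.png',cv2.resize(i,None,fx=3.5,fy=3.5,interpolation=2))
E
```

```text
t 2.65 tcp [ 0.5019 -0.1503  0.1853] F [-0.57 -1.07 -0.45] gap -0.00 q [-0.5   0.46  1.73 -0.    0.95  1.15]
```

View pics/side1z.png

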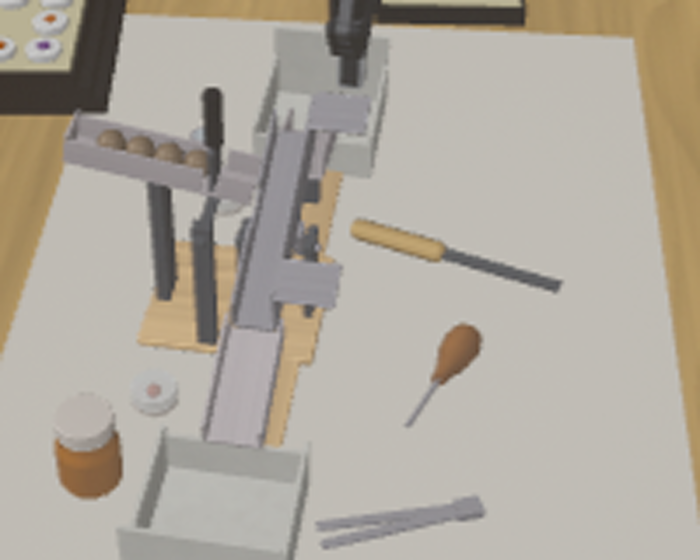

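View pics/top1z.png

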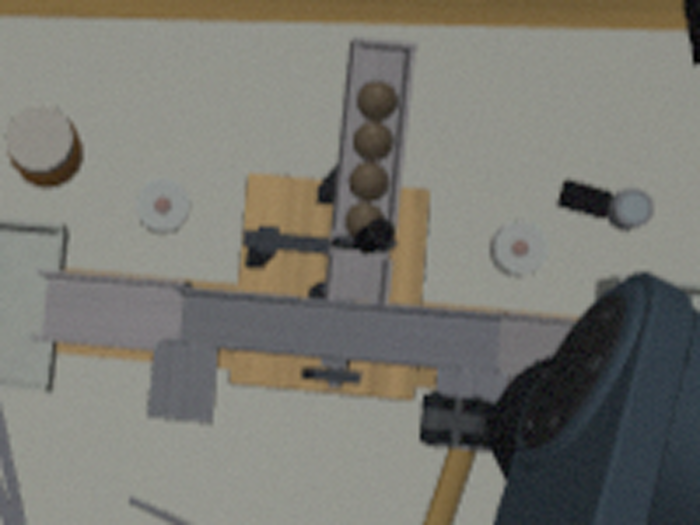

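Side view: the closed fingertip at (350,75) is above the right paddle at (340,110). In the top view the finger also overlaps the paddle, so I'll press down while following the arc to the right.

Call:
{"name": "move_arm", "arguments": {
  "deltas": [0,10,0,-3,0,0,0,0,8,0,0,0,0,0,0,6,0,2,0,0,0,0,6,0,4,0,0,0,0,6,0,4,0,0,0,0,6,0,4,0,0,0,0,6,0,4,0,0,0,0,4,0,2,0,0,0,0,0,0,0,0,0,0]
}}

```text
t: 3.65
tcp_pos: [0.5002, -0.1665, 0.1325]
tool_rot: [-0.52, -0.479, 0.521, -0.478]
force: [0.5, -0.2, 0.8]
finger_gap: 0.002
```

```bash
python3 - <<'E'
from h import *
st()
for n,b in (('side',(120,280,250,450)),):
    s=snap(n,n+'2'); i=cv2.imread(f'pics/{n}2.png')[b[0]:b[1],b[2]:b[3]]
    cv2.imwrite(f'pics/{n}2z.png',cv2.resize(i,None,fx=3.5,fy=3.5,interpolation=2))
E
```

```text
t 3.65 tcp [ 0.5002 -0.1665  0.1325] F [ 0.51 -0.17  0.81] gap 0.00 q [-0.53  0.54  1.77  0.    0.83  1.12]
```

View pics/side2z.png

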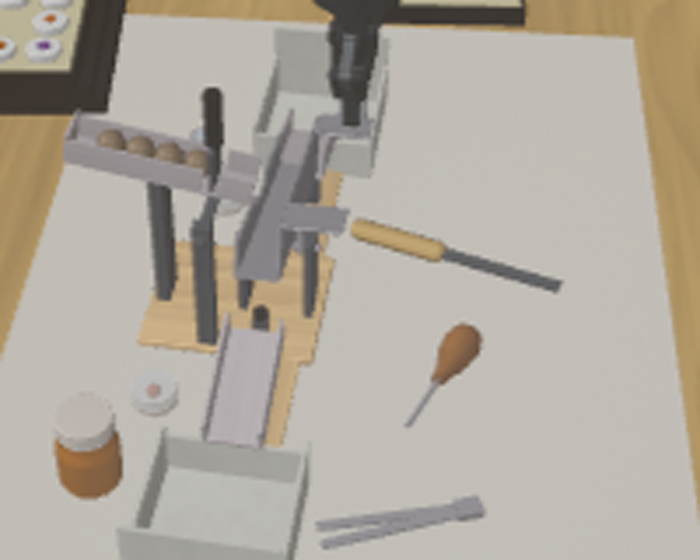

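The gate has rocked over: the left paddle is now up at (315,218) and the right one is down. I'll lift straight off.

Call:
{"name": "move_arm", "arguments": {
  "deltas": [0,-10,0,0,0,0,0,0,-20,0,0,0,0,0,0,-30,0,0,0,0,0,0,-30,0,0,0,0,0,0,-20,0,0,0,0,0,0,-10,-5,10,0,0,0,0,0,0,0,0,0,0]
}}

```text
t: 4.4
tcp_pos: [0.4951, -0.1773, 0.2553]
tool_rot: [0.521, 0.477, -0.52, 0.48]
force: [0.1, -0.8, 0.6]
finger_gap: -0.001
```

```bash
python3 - <<'E'
from h import *
m,R=st()
s=snap('top','top3'); i=cv2.imread('pics/top3.png')[125:275,270:470]
cv2.imwrite('pics/top3z.png',cv2.resize(i,None,fx=3.5,fy=3.5,interpolation=2))
C=cloud(s)
q=(C[...,2]>.217)&(C[...,2]<.23)&(C[...,0]>.57)&(C[...,0]<.64)&(C[...,1]>-.11)&(C[...,1]<-.03)
v,u=np.nonzero(q); print(len(u),u.mean(),v.mean(),C[q].mean(0).round(4),C[q].min(0).round(4),C[q].max(0).round(4), 'ray',ray(s,u.mean(),v.mean(),.223).round(4))
p=(C[...,2]>.155)&(C[...,2]<.18)&(C[...,0]>.48)&(C[...,0]<.537)&(C[...,1]>-.05)&(C[...,1]<.06)
print('left paddle',p.sum(),C[p].mean(0).round(4))
# prediction of the stand frame from the two left paddle positions
l0=np.array([.5212,.0241]);
E
```

```text
t 4.40 tcp [ 0.4951 -0.1773  0.2553] F [ 0.13 -0.85  0.61] gap -0.00 q [-0.56  0.36  1.65 -0.    1.12  1.1 ]
54 378.3888888888889 191.5185185185185 [ 0.6028 -0.0781  0.2222] [ 0.5962 -0.0851  0.2184] [ 0.6097 -0.0717  0.2267] ray [ 0.6027 -0.0779  0.223 ]
left paddle 404 [ 0.5158 -0.0055  0.1653]
```

View pics/top3z.png

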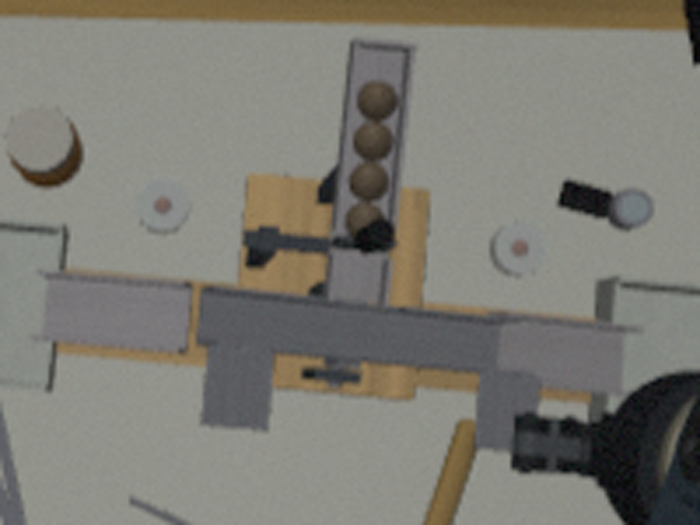

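The gate still leans right, and the peg stands at world (0.603, -0.078). I'll move to 45 mm right of it.

```bash
python3 pr.py 0.599 -0.1228 0.195
```

```text
t 4.45 tcp [ 0.4945 -0.1766  0.2539] F [-0.57  0.4  -0.63] gap -0.00 q [-0.56  0.36  1.66 -0.    1.12  1.1 ]
tool delta mm [ 58.9  99.5 -62.4]
[[ 0.001  0.996 -0.084]
 [-0.001 -0.084 -0.996]
 [-1.     0.001  0.001]]
```

Call:
{"name": "move_arm", "arguments": {
  "deltas": [0,0,20,-12,0,0,0,0,0,20,-13,0,0,0,0,0,20,-12,0,0,0,0,0,20,-13,0,0,0,0,0,20,-12,0,0,0,0,20,0,0,0,0,0,0,20,0,0,0,0,0,0,19,0,0,0,0,0,0,0,0,0,0,0,0,0,0,0,0,0,0,0]
}}

```text
t: 5.45
tcp_pos: [0.599, -0.1224, 0.1931]
tool_rot: [-0.52, -0.48, 0.521, -0.478]
force: [-0.2, 0.1, 0.3]
finger_gap: -0.002
```

```bash
python3 - <<'E'
from h import *
m,R=st()
for n,b in (('side',(100,260,250,450)),('top',(125,275,270,470))):
    s=snap(n,n+'4'); i=cv2.imread(f'pics/{n}4.png')[b[0]:b[1],b[2]:b[3]]
    cv2.imwrite(f'pics/{n}4z.png',cv2.resize(i,None,fx=3.5,fy=3.5,interpolation=2))
E
```

```text
t 5.45 tcp [ 0.599  -0.1224  0.1931] F [-0.16  0.14  0.31] gap -0.00 q [-0.38  0.55  1.5   0.    1.09  1.27]
```

View pics/side4z.png

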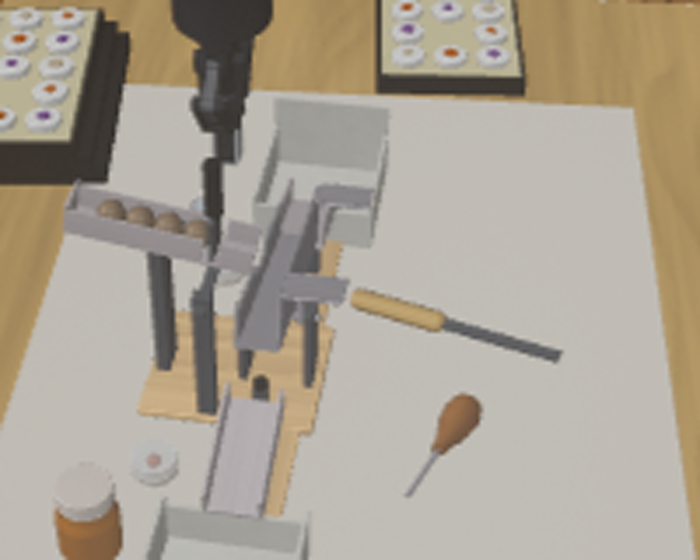

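View pics/top4z.png

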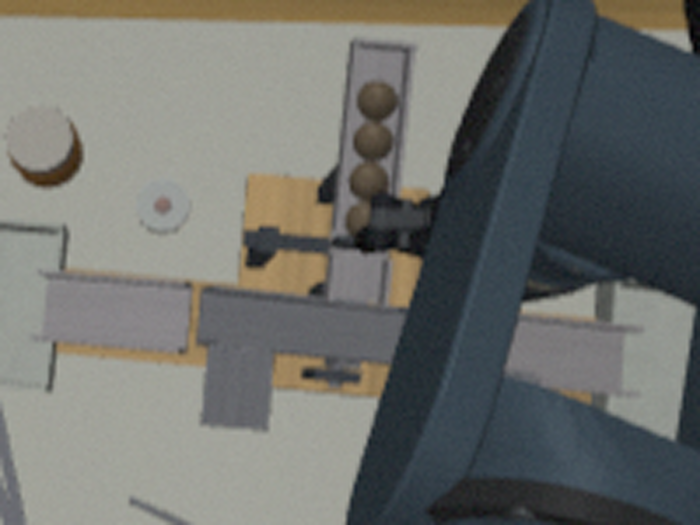

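The fingertip is just behind the peg on its right: in the side view it is at (228,145) and the peg at (212,185). Heights and line are good, so I'll push.

Call:
{"name": "move_arm", "arguments": {
  "deltas": [0,0,2,-8,0,0,0,0,0,0,-8,0,0,0,0,0,0,-8,0,0,0,0,0,0,-8,0,0,0,0,0,0,-8,0,0,0,0,0,0,-8,0,0,0,0,0,0,-8,0,0,0,0,0,0,-8,0,0,0]
}}

```text
t: 6.35
tcp_pos: [0.607, -0.0583, 0.1944]
tool_rot: [-0.52, -0.479, 0.52, -0.479]
force: [-0.5, -1.2, 1.2]
finger_gap: 0.001
```

```bash
cat > look.py <<'E'
from h import *
import sys
k=sys.argv[1]
m,R=st()
I=[]
for n,b in (('side',(100,260,250,410)),('top',(125,285,270,430))):
    s=snap(n,n+k); i=cv2.imread(f'pics/{n}{k}.png')[b[0]:b[1],b[2]:b[3]]
    I.append(cv2.resize(i,(400,400),interpolation=2))
    C=cloud(s)
    q=(C[...,2]>.178)&(C[...,2]<.186)&(C[...,0]>.57)&(C[...,0]<.64)&(C[...,1]>-.15)&(C[...,1]<.0)
    if q.any(): print(n,q.sum(),C[q].mean(0).round(4),C[q][:,1].max())
cv2.imwrite(f'pics/l{k}.png',np.hstack(I))
E
python3 look.py 5
```

```text
t 6.35 tcp [ 0.607  -0.0583  0.1944] F [-0.51 -1.18  1.15] gap 0.00 q [-0.28  0.55  1.51 -0.    1.08  1.38]
side 17 [ 0.6074 -0.0295  0.1824] -0.025583693576478998
```

View pics/l5.png

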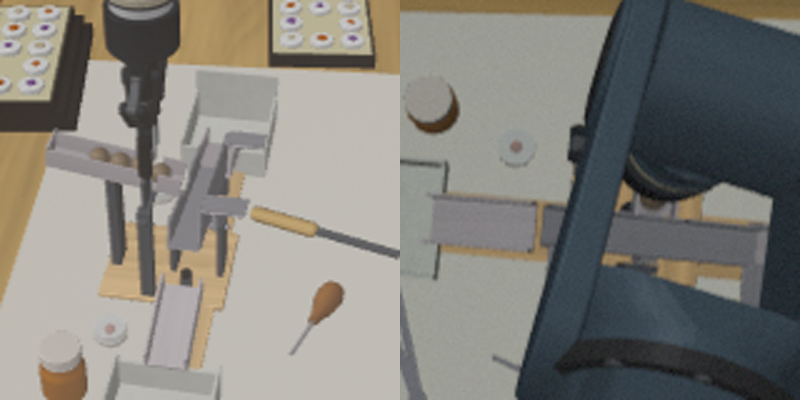

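The peg has moved about 43 mm and the stones are rolling. I'll push the last few mm to the end, then back off and lift.

Call:
{"name": "move_arm", "arguments": {
  "deltas": [0,0,0,-4,0,0,0,0,0,0,-3,0,0,0,0,0,0,-2,0,0,0,0,0,0,0,0,0,0]
}}

```text
t: 6.85
tcp_pos: [0.6076, -0.0499, 0.1941]
tool_rot: [-0.52, -0.479, 0.52, -0.479]
force: [0.6, 0.2, -0.5]
finger_gap: 0.002
```

```bash
python3 look.py 6
```

```text
t 6.85 tcp [ 0.6076 -0.0499  0.1941] F [ 0.56  0.18 -0.51] gap 0.00 q [-0.27  0.55  1.51  0.    1.08  1.39]
side 15 [ 0.6085 -0.0211  0.1823] -0.01633687182507319
```

View pics/l6.png

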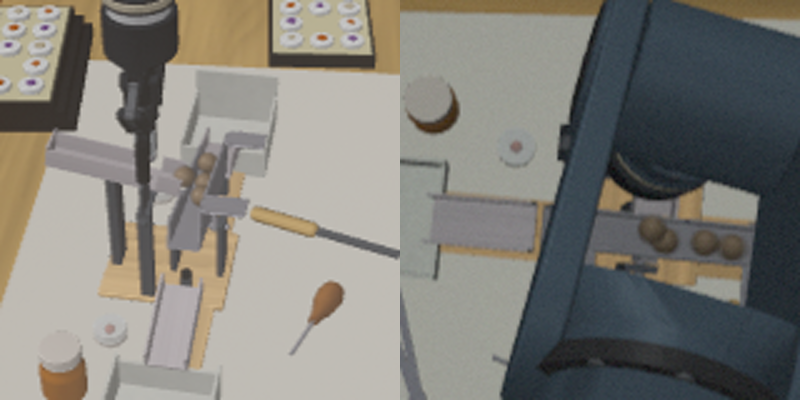

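All four stones are on the gate and rolling right. I'm backing off to the right and lifting.

Call:
{"name": "move_arm", "arguments": {
  "deltas": [0,0,0,5,0,0,0,0,0,0,8,0,0,0,0,0,0,5,0,0,0,0,-15,0,0,0,0,0,0,-25,0,0,0,0,0,0,-30,0,0,0,0,0,0,-25,-10,15,0,0,0,0,0,-25,30,0,0,0,0,0,-30,30,0,0,0,0,0,-30,30,0,0,0]
}}

```text
t: 7.95
tcp_pos: [0.5018, -0.1659, 0.2897]
tool_rot: [0.52, 0.478, -0.52, 0.479]
force: [0.6, -0.8, -0.2]
finger_gap: -0.002
```

Call:
{"name": "move_arm", "arguments": {
  "deltas": [0,0,-30,35,0,0,0,0,0,-30,35,0,0,0,0,0,-30,35,0,0,0,0,0,-20,35,0,0,0,0,0,-10,35,0,0,0,0,0,0,30,0,0,0,0,0,0,20,0,0,0,0,0,0,0,0,0,0,0,0,0,0,0,0,0]
}}

```text
t: 8.85
tcp_pos: [0.3644, -0.3782, 0.2889]
tool_rot: [0.521, 0.479, -0.52, 0.478]
force: [-0.5, 1.4, 0.4]
finger_gap: 0.002
```

```bash
python3 - <<'E'
from h import *
m,R=st()
s=snap('top','top7'); i=cv2.imread('pics/top7.png')[125:325,220:520]
cv2.imwrite('pics/top7z.png',cv2.resize(i,None,fx=2.6,fy=2.6,interpolation=2))
C=cloud(s)
q=(C[...,2]>.215)&(C[...,2]<.23)&(C[...,0]>.57)&(C[...,0]<.64)&(C[...,1]>-.11)&(C[...,1]<.03)
if q.any(): print('peg',C[q].mean(0).round(4))
p=(C[...,2]>.155)&(C[...,2]<.18)&(C[...,0]>.48)&(C[...,0]<.537)&(C[...,1]>-.05)&(C[...,1]<.06)
print('left paddle',p.sum(),C[p].mean(0).round(4))
E
```

```text
t 8.85 tcp [ 0.3644 -0.3782  0.2889] F [-0.46  1.43  0.42] gap 0.00 q [-1.02  0.33  1.61  0.    1.21  0.64]
peg [ 0.6063 -0.0292  0.2218]
left paddle 404 [ 0.5157 -0.0055  0.1652]
```

View pics/top7z.png

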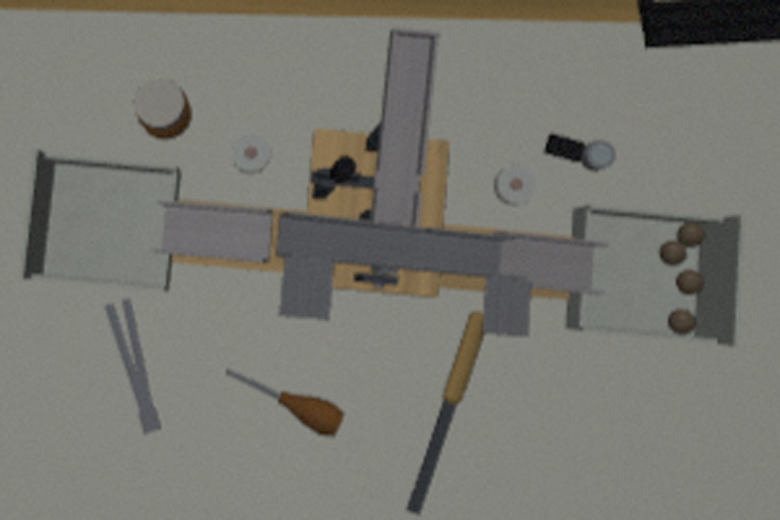

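All four stones are in the right pan, near (690,235), (672,252), (690,282) and (682,321). I'll let them settle and then check for motion.

Call:
{"name": "move_arm", "arguments": {
  "deltas": [0,0,0,0,0,0,0,0,0,0,0,0,0,0,0,0,0,0,0,0,0,0,0,0,0,0,0,0,0,0,0,0,0,0,0,0,0,0,0,0,0,0,0,0,0,0,0,0,0,0,0,0,0,0,0,0,0,0,0,0,0,0,0,0,0,0,0,0,0,0]
}}

```text
t: 9.9
tcp_pos: [0.3645, -0.3789, 0.2893]
tool_rot: [0.52, 0.479, -0.52, 0.479]
force: [-0.0, -0.5, 0.0]
finger_gap: 0.002
```

Call:
{"name": "move_arm", "arguments": {
  "deltas": [0,0,0,0,0,0,0,0,0,0,0,0,0,0,0,0,0,0,0,0,0,0,0,0,0,0,0,0,0,0,0,0,0,0,0,0,0,0,0,0,0,0,0,0,0,0,0,0,0,0,0,0,0,0,0,0,0,0,0,0,0,0,0,0,0,0,0,0,0,0]
}}

```text
t: 10.9
tcp_pos: [0.3645, -0.3789, 0.2893]
tool_rot: [-0.52, -0.479, 0.52, -0.479]
force: [-0.5, -0.1, -0.0]
finger_gap: -0.003
```

```bash
cat > chk.py <<'E'
from h import *
import sys
m,R=st()
s=snap('top','top'+sys.argv[1]); C=cloud(s); im=s['image'].astype(int)
q=(im[...,0]-im[...,2]>15)&(C[...,1]<-.28)&(C[...,1]>-.42)&(C[...,0]>.46)&(C[...,0]<.62)
q&=(C[...,2]>.005)
k,l,t,c=cv2.connectedComponentsWithStats(q.astype(np.uint8))
for i in range(1,k):
    if t[i,4]>8: print(t[i,4],c[i].round(1),C[l==i].mean(0).round(4))
i=cv2.imread(f'pics/top{sys.argv[1]}.png')[125:325,220:520]
cv2.imwrite(f'pics/z{sys.argv[1]}.png',cv2.resize(i,None,fx=2.6,fy=2.6,interpolation=2))
E
python3 chk.py 8
```

```text
t 10.90 tcp [ 0.3645 -0.3789  0.2893] F [-0.51 -0.11 -0.01] gap -0.00 q [-1.02  0.33  1.61 -0.    1.21  0.64]
49 [485.3 214. ] [ 0.5756 -0.3688  0.0238]
53 [478.7 221. ] [ 0.5586 -0.3528  0.0229]
50 [485.2 232.5] [ 0.5311 -0.3676  0.0236]
48 [481.9 248.1] [ 0.4938 -0.3589  0.0243]
```

Call:
{"name": "move_arm", "arguments": {
  "deltas": [0,0,0,0,0,0,0,0,0,0,0,0,0,0,0,0,0,0,0,0,0,0,0,0,0,0,0,0,0,0,0,0,0,0,0]
}}

```text
t: 11.45
tcp_pos: [0.3645, -0.3789, 0.2893]
tool_rot: [-0.52, -0.479, 0.52, -0.479]
force: [-0.8, -0.1, -0.4]
finger_gap: 0.0
```

```bash
python3 chk.py 9
```

```text
t 11.45 tcp [ 0.3645 -0.3789  0.2893] F [-0.83 -0.07 -0.43] gap 0.00 q [-1.02  0.33  1.61 -0.    1.21  0.64]
47 [485.4 214.1] [ 0.5754 -0.3689  0.0237]
54 [478.5 221.1] [ 0.5582 -0.3521  0.0234]
50 [485.3 232.4] [ 0.5315 -0.368   0.0236]
54 [482. 248.] [ 0.4941 -0.3591  0.024 ]
```

View pics/z9.png

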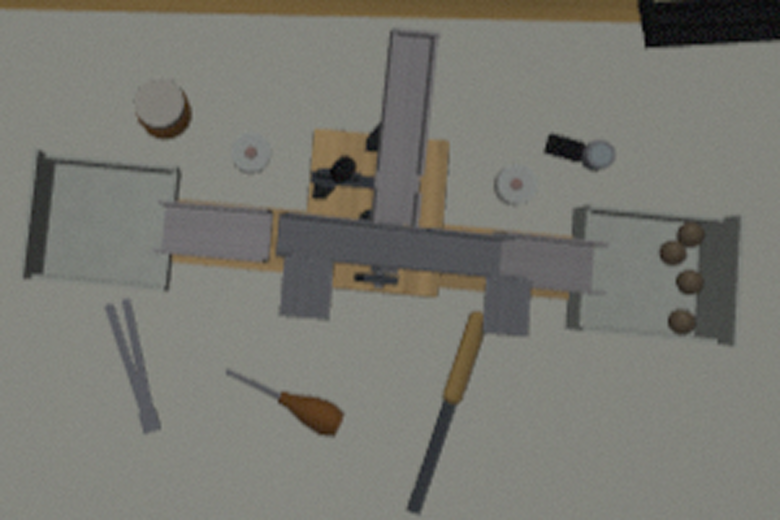

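The stones are at rest on the right pan's floor. The gate leans right, the stop is open by about 49 mm, and the arm is clear of everything.

```bash
python3 -c "
from h import *
job.sign_off()"
```

```text
the job is handed in; nothing more can be done
```

I pressed the right paddle down with the closed fingers, so the gate rocked over and stayed leaning right. Then I pushed the black peg left until the stop opened, backed off, and handed the job in at about 11.5 s.

- **Stones:** all four are in the right-hand pan. Their top surfaces measured about 24 mm above the bench, and they did not move (under 1 mm) over the last half second.
- **Gate:** the left paddle is at 165 mm, which means the gate is fully over to the right.
- **Stop:** the peg shifted about 49 mm of its 50 mm travel.
- **Other things on the bench:** the last picture shows them where they were. I compared them by eye and did not measure them.
- **Contact:** measured force stayed at about noise level (1–2 N) throughout, and the arm ended clear of everything.

No check failed or disagreed.

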